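# Isolate, empty and re-energise the polishing pot

## Robot

A 7-joint arm with a two-finger parallel gripper is mounted at the origin on the work surface. World frame = base frame: x ahead of the robot, y to its left, z up, the work surface at z = 0. Lengths are in mm, angles in rad, forces in N, time in s.
With the tool pointing down it reaches from about 425 to 875 mm from the base axis. Payload 9.9 kg.
Tool frame: the origin (TCP) lies at the centre of the arm's flange, where the gripper is bolted on; the fingertips stand 173 mm ahead of it and the grasp point (between the pads) lies 155 mm ahead of it; z points along the fingers, y is the direction in which the jaws open and shut (so a half turn about z gives the same grasp; the last joint's range is limited). The gripper opens to 85 mm and grips with 20 to 120 N. Pads are 22 mm wide; open, the fingers measure 114 mm over their backs; the gripper's body (76 mm by 85 mm) begins 54 mm behind the grasp point. The pads swing forward as they close: fully open they stand 13 mm farther back than shut.
Start: joints at [-1.191, 0.576, 0.025, 1.437, -0.015, 1.129, -0.057], TCP at [301.957, 603.702, 404.689] pointing down, gripper open.
Joint ranges: [-2.76, 2.76], [-0.34, 2.15], [-1.52, 1.57], [0.19, 2.46], [-1.09, 4.23], [0.17, 1.99], [-2.82, 2.82]. Speed limits (rad/s): [2.22, 2.22, 3.01, 3.01, 3.14, 3.14, 3.14].

## Interface

Orientations are given as a unit quaternion [x, y, z, w].
In Python, from plant import sensors, imaging, workorder, finder gives the robot as it stands.
- The arm moves only by the tool jog_arm, never from a script. Its argument "commands" is a list that holds one entry, the list of rows, each a list of 5 numbers: the shift along the tool's x, y, z in m, then the turn about the tool's z in degrees, then the finger opening in m, from 0 to 0.0854. A call has 1 to 12 rows; each row shifts and turns the commanded pose from where the row before left it, along the tool's axes as they then stand; what a row does not reach is not made up. A row lasts 1/12 s, in which the tool goes at most 41.7 mm and 7.16 degrees, less where a joint would pass 70% of its speed; a pose out of reach is approached as far as the arm can. A call with a gripper value outside its range is refused whole. The fingers move at their own pace and stop on an object; "force" is the grip in N (left out, the last holds). Time passes only in rows, so rows that do not move let the fingers close. It gives the time, the measured TCP pose, the force and the opening at its end, in the units of the state.
- sensors.state(): the state, without advancing time (a new reading comes with each control period).
- imaging.camera(name): name is "side" or "top"; returns a dict with "img" (420x560x3 uint8, red, green, blue), "z_map" (420x560 float32, mm along the optical axis (not along the pixel's ray), 0 where there is no reading), "intrinsics" (3x3 intrinsics, pixels), "k1" (the pictures are not rectified: a ray, as slopes to the right and down, at radius r is drawn at 1 + k1 r^2 times it, then the intrinsics apply), "view" (4x4, takes a point from world to camera coordinates). Camera axes: x right, y up, looking along -z (the intrinsics and any distortion apply to the point x, -y, -z); pixel columns grow to the right and rows downward; lengths in mm; the calibration is good to about 2 mm. A picture is of the moment at which its call begins.
- workorder.job_done(): hands the job in, once; it reports no verdict.
Trained networks look in a picture, given as the dict that the camera call returned (one of the last four; its "shot" number tells which), for a name from the list of things; names that differ only in an ending like _2 or _b are one class to them, and where a whole thing is asked for, a point or a joint stands for the part that bears it (a point fixed in the world has none). Each returns a list of dicts, best first, with "conf" (0 to 1); they miss things now and then, are a little off and sometimes report something else, mostly with a low value. They report only what shows in the picture. A call takes as long as a camera call. They do not tell look-alikes from the thing itself.
- finder.find_in(picture, target): "position" ([row, column] in pixels, amid what is visible of it).
The state is a dict: "clock": time; "joint_pos": joint angles; "joint_vel": joint speeds; "tau": joint torques, N m; "tool_pos": TCP position; "tool_rot": TCP orientation; "wrist_force": force on the tool from outside, world axes, zero at the start; "torque": the same for the moment, N m; "opening": opening from 0.0 (shut) to 1.0 (fully open).
Only numpy, scipy, OpenCV 4.12 (cv2) and the standard library are available. Lean on these libraries where they do the work, as an engineer would, in place of code of your own. Each camera call takes 0.05 s, during which the arm holds its last target. There are 200 camera calls.

## Task

Switch off the polishing pot at its isolator (the one with the yellow handle; the blue one feeds the kiln and must not be moved), and only then tip the pot over by its yellow-handled lever so that all four white polishing pieces fall into the blue tray. Swing the empty pot fully back upright and finally switch its isolator fully on again. Leave the ware and tools standing around where they are.

Things in the scene. Friction and masses are not known exactly. Their poses are not given: they have to be found in the camera images.
- mill_switch: The polishing pot's isolator. Fixed grey switch box 130 x 110 x 60 mm (local x, y, z), origin at the centre of its underside. The U-shaped handle hinges about an axis along local y, 75 mm above the origin. A green patch marks the on side (local +x, away from the robot), a red patch the off side (local -x). Its handle has a yellow grip bar.
- mill_grip (a point): Middle of the yellow grip bar of the U handle: round, 14 mm thick, along the box's local y, 75 mm clear between the two thin arms at its ends, 100 mm from the hinge axis. It can be straddled or pinched from above. About 158 mm above the table at either end of its swing, 175 mm midway.
- mill_handle (a joint): Polishing pot's isolator handle: 0 = fully on (leaning 0.6 rad from upright to local +x), 1.2 = fully off (leaning 0.6 rad to local -x), with end stops. The handle is weighted (0.22 kg): its weight carries it away from the middle (0.6, upright) to the nearer end and holds it there, about 1 N at the bar near the ends; past the middle it drops home by itself.
- kiln_switch: The kiln's isolator, to be left alone. Fixed grey switch box 130 x 110 x 60 mm (local x, y, z), origin at the centre of its underside. The U-shaped handle hinges about an axis along local y, 75 mm above the origin. A green patch marks the on side (local +x, away from the robot), a red patch the off side (local -x). Its handle has a blue grip bar, leaning to the on side. The two isolators may stand in either order.
- stand: Fixed grey stand of the polishing pot: two posts (local x = -82 and +82 mm, 169 mm high), yellow motor on the local +x side (away from the robot; out to x = 185 mm, top 184 mm high). Origin on the table midway between the posts. The pot's pivot axis runs along local x, 150 mm above the origin; the pot tips towards local -y.
- pot (a joint): Tilt of the pot: 0 = upright (stop), 2.3 rad = tipped right over to local -y (stop); all pieces have slid out by then. Nearly balanced: a stiff pivot (0.22 N m, about 2 N at the grip bar) holds it where it is left. Upright, the dark steel pot reaches from 100 to 190 mm above the table; mouth 140 mm across, wall 4 mm, inner floor 106 mm up.
- pot_grip (a point): Middle of the lever's yellow round bar: 14 mm thick, 75 mm long, parallel to the pivot, 20 mm ball at its free end, at stand local x = -135 mm (robot side); lever arm at x = -98 mm. Bar 120 mm from the pivot. Pot upright: lever leans 1.1 rad from vertical to local +y (bar 204 mm up); tipping carries it over the top to lean 1.2 rad to -y. Pinch from above.
- tray: Loose blue open tray, 124 x 270 x 45 mm (local x, y, z), wall 4 mm, 0.9 kg, standing on the table under the pot's local -y side and already in the right place; origin at the centre of its underside.
- media0: White ceramic polishing piece, one of four in the pot: cylinder 24 mm across, 24 mm high, 30 g; origin at the centre of its flat underside.
- media1: White ceramic polishing piece, one of four in the pot: cylinder 24 mm across, 24 mm high, 30 g; origin at the centre of its flat underside.
- media2: White ceramic polishing piece, one of four in the pot: cylinder 24 mm across, 24 mm high, 30 g; origin at the centre of its flat underside.
- media3: White ceramic polishing piece, one of four in the pot: cylinder 24 mm across, 24 mm high, 30 g; origin at the centre of its flat underside.
- slim_vase: Loose slender white vase, 48 mm across, 190 mm high, between the two isolators; leave alone; origin at the centre of its foot.
- big_vase: Loose large white vase, 104 mm across, 250 mm high; leave alone; origin at the centre of its foot.
- rice_bowl: Loose blue bowl, 90 mm across, 50 mm high; leave alone; origin at the centre of its foot.
- brush: Loose brush lying on the table, 190 mm long; leave alone; origin at its underside.
- brush_pot: Loose white cup, 84 mm across, 80 mm high; leave alone; origin at the centre of its foot.
- jar: Loose amber jar with black cap, 68 mm across, 100 mm high; leave alone; origin at the centre of its foot.
- kiln_block: Loose clay-coloured block, 90 x 50 x 40 mm; leave alone; origin at the centre of its underside.
- kiln_grip (a point): Middle of the blue grip bar of the U handle: round, 14 mm thick, along the box's local y, 75 mm clear between the two thin arms at its ends, 100 mm from the hinge axis. It can be straddled or pinched from above. About 158 mm above the table at either end of its swing, 175 mm midway. Leave alone.
Things that resemble listed ones, but are neither listed nor needed, are in the scene too. What is shaped like the mill_switch but brown or turquoise is not meant.

How it is judged:
By the outcome, as a careful person would: the job done as asked, in the order asked, and still so for the second after the job is handed in, with the robot touching nothing.
It also fails if it takes over 72 s, if anything falls off the work surface, if the arm or the gripper's body presses on something with over 40 N, if the wrist force passes 120 N, or if a joint passes its speed limit or range.

## Working session

There is one attempt and no reset: what is moved stays moved. The work goes in short steps, Python scripts to look and compute and a tool call to move; the robot and the scene stay as the last step left them, time stands still between calls to the robot, and variables do not carry over. Pictures are saved under pics/ and viewed, about 8 in all and at most 12, crops included, and the job is handed in when it is done.

Besides the shell and the picture viewer there is one more tool, called after "Request:" by a JSON object that holds its "method" and its "body". jog_arm: Moves the arm, as the interface text tells. Its arguments: {"type":"object","properties":{"commands":{"type":"array"},"force":{"type":"number"}},"required":["commands"]}

```bash
ls; mkdir -p pics; cat > h.py <<'E'
import numpy as np, cv2
from plant import sensors, imaging, workorder, finder
def ray(p,rc):
    K=np.array(p["intrinsics"]);k=p["k1"]
    d=np.array([(rc[1]-K[0,2])/K[0,0],(rc[0]-K[1,2])/K[1,1]]);u=d.copy()
    for _ in range(20): u=d/(1+k*(u@u))
    return np.array([u[0],-u[1],-1.])
def world(p,rc,z=None):
    r=ray(p,rc); 
    if z is None: z=p["z_map"][int(round(rc[0])),int(round(rc[1]))]
    return (np.linalg.inv(np.array(p["view"]))@np.r_[r*z,1])[:3]
def cloud(p):
    K=np.array(p["intrinsics"]);k=p["k1"]
    v,u=np.mgrid[0:420,0:560];d=np.stack([(u-K[0,2])/K[0,0],(v-K[1,2])/K[1,1]],-1);s=d.copy()
    for _ in range(20): s=d/(1+k*(s**2).sum(-1,keepdims=True))
    z=p["z_map"][...,None].astype(float)
    c=np.concatenate([s[...,:1]*z,-s[...,1:]*z,-z,np.ones_like(z)],-1)
    w=(c@np.linalg.inv(np.array(p["view"])).T)[...,:3]; w[p["z_map"]==0]=np.nan
    return w
def save(p,n): cv2.imwrite("pics/"+n+".png",p["img"][...,::-1])
E
python3 - <<'E'
from h import *
np.set_printoptions(precision=1,suppress=True)
s=sensors.state();print({k:np.round(v,3) for k,v in s.items()})
for c in("top","side"):
    p=imaging.camera(c);save(p,c);print(c,p["k1"],np.array(p["intrinsics"]).tolist(),np.linalg.inv(np.array(p["view"])))
    for n in("mill_switch","mill_grip","kiln_grip","stand","pot_grip","tray","slim_vase","media0","big_vase"):
        for f in finder.find_in(p,n)[:4]: print(n,np.round(f["position"]),round(f["conf"],2),world(p,f["position"]))
E
```

```text
pics
{'clock': np.float64(0.0), 'joint_pos': array([-1.2,  0.6,  0. ,  1.4, -0. ,  1.1, -0.1]), 'joint_vel': array([ 0., -0., -0.,  0.,  0.,  0., -0.]), 'tau': array([  0. , -76.6,   2.3, -28.6,   0. ,   0. ,  -0. ]), 'tool_pos': array([301.9, 603.5, 403.9]), 'tool_rot': array([ 0.2,  1. , -0. , -0. ]), 'wrist_force': array([-0.3, -0.2,  0.8]), 'torque': array([0. , 0.1, 0. ]), 'opening': np.float64(0.997)}
top -0.13496539371520058 [[546.8553509206558, 0.0, 286.32186404598053], [0.0, 546.8553509206558, 205.204658544639], [0.0, 0.0, 1.0]] [[   0.     1.    -0.1  273. ]
 [  -1.     0.    -0.    34.1]
 [  -0.     0.1    1.  1758.9]
 [   0.     0.     0.     1. ]]
mill_switch [254. 124.] 0.98 [358.6 559.6  58.3]
mill_switch [209. 177.] 0.76 [501.5 394.1  64.2]
mill_switch [296. 192.] 0.69 [232.1 337.5  77. ]
mill_grip [296. 187.] 0.86 [229.8 352.7  79.9]
mill_grip [241. 114.] 0.72 [399.2 595.7  54.2]
mill_grip [188. 171.] 0.62 [552.9 395.  158.8]
kiln_grip [179. 256.] 0.82 [580.7 141.8 163.2]
stand [158. 340.] 0.83 [ 653.1 -113.1  125.2]
pot_grip [162. 348.] 0.83 [ 647.9 -140.1  106.1]
p
[... 729 characters left out ...]
  79.5]
mill_grip [129. 224.] 0.74 [364.1 732.5   1.7]
mill_grip [145. 282.] 0.73 [583.8 582.1  -4.4]
mill_grip [167. 201.] 0.55 [264.9 303.5 145.8]
kiln_grip [194. 302.] 0.61 [597.2 276.6  -0.1]
stand [252. 364.] 0.61 [ 674.9 -101.5  116.8]
pot_grip [246. 352.] 0.97 [646.7 -83.9 126.8]
tray [324. 374.] 0.76 [ 669.8 -254.2    5.5]
tray [249. 354.] 0.66 [651.3 -88.3 118. ]
slim_vase [180. 275.] 0.7 [497.2 251.2  98.6]
slim_vase [201. 365.] 0.66 [716.2  32.5 174. ]
slim_vase [170. 265.] 0.45 [481.2 358.   59.5]
slim_vase [202. 308.] 0.36 [564.5  85.9 143.5]
media0 [258. 360.] 0.48 [ 655.2 -125.4  127.7]
big_vase [200. 363.] 0.89 [712.9  41.3 171.3]
big_vase [194. 298.] 0.58 [555.  174.7 100.1]
```

```bash
python3 - <<'E'
import cv2
a=cv2.imread("pics/top.png")[90:310,90:480];b=cv2.imread("pics/side.png")[110:380,170:470]
cv2.imwrite("pics/top2.png",cv2.resize(a,None,fx=2,fy=2,interpolation=3));cv2.imwrite("pics/side2.png",cv2.resize(b,None,fx=2.2,fy=2.2,interpolation=3))
E
```

```text
(no output)
```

View pics/top2.png

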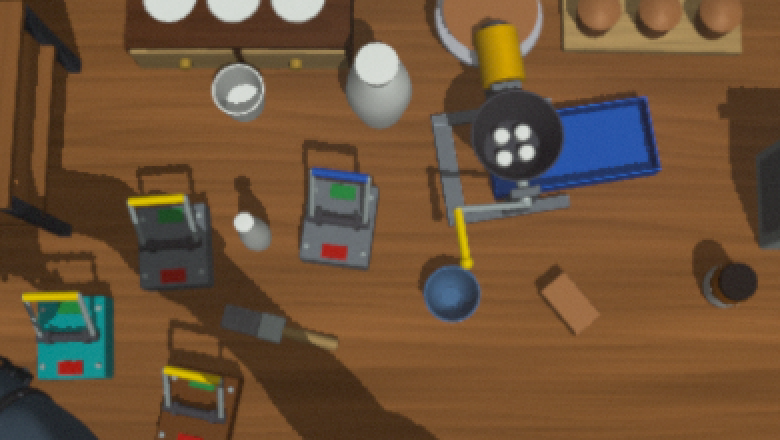

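View pics/side2.png

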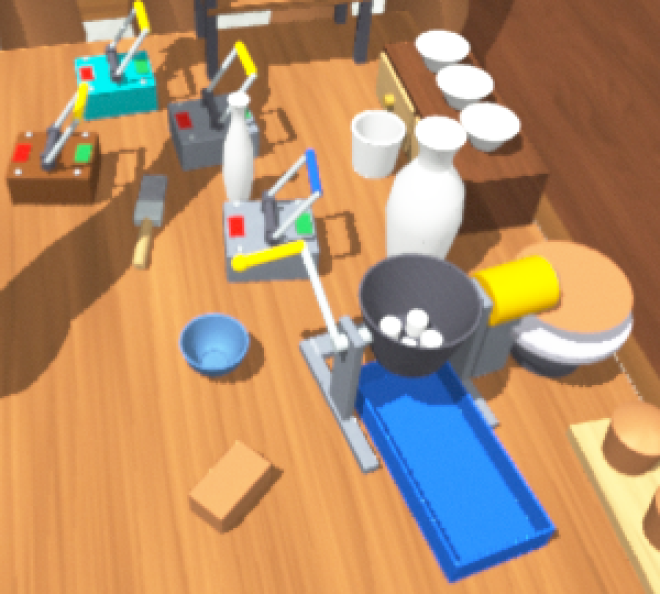

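The top view shows the grey box with the yellow bar at full-image pixel (row 190, col 168). The kiln's blue bar is at (177, 260), and the brown and turquoise boxes are decoys. The pot is near (158, 348), with its lever bar running from (195, 319) to (222, 323). The bowl lies just on the robot's side of the bar. Next I measure the bars and axes.

```bash
cat > m.py <<'E'
from h import *
np.set_printoptions(precision=1,suppress=True)
def line(P):
    c=np.median(P,0);u,s,v=np.linalg.svd(P-P.mean(0),full_matrices=False);d=v[0]
    t=(P-c)@d;lo,hi=np.percentile(t,[1,99]);return c+d*(lo+hi)/2,d,hi-lo,len(P)
if __name__=="__main__":
  for cam in("top","side"):
    p=imaging.camera(cam);W=cloud(p);h=cv2.cvtColor(p["img"],cv2.COLOR_RGB2HSV)
    yel=(h[...,0]>20)&(h[...,0]<33)&(h[...,1]>190)&(h[...,2]>100)
    n,l,st,ce=cv2.connectedComponentsWithStats(yel.astype(np.uint8),connectivity=8)
    for i in range(1,n):
        if st[i,4]<15: continue
        P=W[(l==i)];P=P[np.isfinite(P).all(1)]
        print(cam,"yellow rc",ce[i][::-1],st[i,4],"med",np.median(P,0),*line(P[P[:,2]>100]) if (P[:,2]>100).sum()>5 else "")
        # ends in pixels
    # box top
    m=(abs(W[...,2]-60)<6)&(np.hypot(W[...,0]-495,W[...,1]-400)<110)
    q=W[m][:,:2].astype(np.float32);print("mill box",len(q),cv2.minAreaRect(q))
    m=(abs(W[...,2]-45)<5)&(W[...,0]>500)&(W[...,1]<-130)&(W[...,1]>-500)&(h[...,0]>105)&(h[...,0]<125)&(h[...,1]>150)
    q=W[m][:,:2].astype(np.float32);print("tray rim",len(q),cv2.minAreaRect(q))
    m=(abs(W[...,2]-190)<5)&(np.hypot(W[...,0]-660,W[...,1]+125)<120)&(h[...,2]<110)
    q=W[m][:,:2].astype(np.float32);print("pot rim",len(q),cv2.minEnclosingCircle(q),np.median(W[m][:,2]))
    m=(W[...,2]>8)&(np.hypot(W[...,0]-505,W[...,1]-255)<60);print("slim",np.nanmedian(W[m&(W[...,2]>150)],0))
    m=(W[...,2]>15)&(h[...,0]>95)&(h[...,0]<125)&(h[...,1]>80)&(np.hypot(W[...,0]-440,W[...,1]+50)<130);q=W[m&(W[...,2]>40)];print("bowl",len(q),cv2.minEnclosingCircle(q[:,:2].astype(np.float32)))
E
python3 m.py
```

```text
top yellow rc [116.7 339.5] 555 med [ 769.9 -106.8  177.6] [ 771.5 -106.4  177.6] [-1.  -0.2 -0. ] 83.76852926014476 553
top yellow rc [189.5 167.5] 140 med [545.8 408.9 161.5] [544.8 404.4 162. ] [-0.1  1.  -0. ] 79.42168582465555 124
top yellow rc [210.2 321.1] 142 med [482.2 -50.2 209.6] [484.5 -49.7 209.8] [-1.  -0.2 -0. ] 81.5740394569641 139
top yellow rc [237.5 114.6] 116 med [400.9 559.7 162.8] [401.2 559.8 162.9] [ 0. -1. -0.] 80.0245324324172 115
top yellow rc [277.1 185. ] 131 med [287.3 344.  162.2] [287.2 342.7 162.3] [-0.2 -1.  -0. ] 79.62326696875611 126
mill box 944 ((489.20538330078125, 398.8088684082031), (130.59872436523438, 107.89372253417969), 4.524057388305664)
tray rim 95 ((665.724365234375, -271.1678466796875), (124.74868774414062, 192.5342559814453), 9.622875213623047)
pot rim 181 ((642.4884643554688, -133.1197509765625), 70.36634826660156) 188.1777669303583
slim [508.3 266.5 188.3]
bowl 98 ((419.8593444824219, -41.49740982055664), 42.65343475341797)
side yellow rc [116.1 233.8] 56 med [399.5 571.4 162.4] [397.2 561.1 162.9] [ 0. -1.  0.] 80.39283357625712 43
[... 181 characters left out ...]
.8 163. ] [-0.2 -1.  -0. ] 75.03102546841424 50
side yellow rc [225.8 291.1] 161 med [483.9 -54.9 209.3] [485.1 -54.6 209.4] [-1.  -0.2  0. ] 83.59023175921695 158
side yellow rc [240.4 405.7] 793 med [ 770.8 -128.5  175.9] [ 774.5 -127.7  176.2] [-1.  -0.2 -0. ] 84.76965374268292 782
mill box 467 ((489.13873291015625, 395.3490295410156), (129.90606689453125, 116.51050567626953), 5.19619607925415)
tray rim 392 ((663.033447265625, -251.51373291015625), (124.898193359375, 242.9196014404297), 9.369156837463379)
pot rim 76 ((641.4957885742188, -135.38522338867188), 68.8087158203125) 187.04601231549736
slim [507.  259.  183.1]
bowl 183 ((419.12860107421875, -43.64348220825195), 46.40806198120117)
```

```bash
cat > plan.py <<'E'
# plan.py x y z(TCP) yaw_deg_of_tool_y(mod 180, or 'k') : state + shift in current tool axes and the turn
import sys
from h import *
from scipy.spatial.transform import Rotation as R
np.set_printoptions(precision=1,suppress=True)
def show(targets):
    s=sensors.state();M=R.from_quat(s["tool_rot"]).as_matrix()
    y=np.degrees(np.arctan2(M[1,1],M[0,1]));p=np.array(s["tool_pos"])
    print("t %.2f"%s["clock"],"pos",p,"yaw %.1f"%y,"tilt %.3f"%np.arccos(-M[2,2]),"F",np.array(s["wrist_force"]),"open %.3f"%s["opening"],"j",np.round(s["joint_pos"],2))
    for t in targets:
        tx,ty,tz,ya=t; a=0 if ya is None else (y-ya+90)%180-90
        print("->",t,"tool shift mm",M.T@(np.array([tx,ty,tz])-p),"turn %.1f"%a, "| shift after turn",R.from_euler("z",-a,degrees=True).apply(M.T@(np.array([tx,ty,tz])-p)))
if __name__=="__main__": show(eval("["+",".join(sys.argv[1:])+"]"))
E
python3 plan.py "(544,402,360,5)"
```

```text
t 1.10 pos [302.  603.7 404.7] yaw 63.4 tilt 0.000 F [ 0.5 -0.   0.4] open 1.002 j [-1.2  0.6  0.   1.4 -0.   1.1 -0.1]
-> (544, 402, 360, 5) tool shift mm [-306.7  -72.1   44.7] turn 58.4 | shift after turn [-222.   223.5   44.7]
```

Request:
{"method": "jog_arm", "body": {"commands": [[[-0.0256,-0.006,0.0037,0,0.04],[-0.0256,-0.006,0.0037,0,0.04],[-0.0256,-0.006,0.0037,0,0.04],[-0.0256,-0.006,0.0037,0,0.04],[-0.0256,-0.006,0.0037,0,0.04],[-0.0256,-0.006,0.0037,0,0.04],[-0.0256,-0.006,0.0037,0,0.04],[-0.0256,-0.006,0.0037,0,0.04],[-0.0256,-0.006,0.0037,0,0.04],[-0.0256,-0.006,0.0037,0,0.04],[-0.0256,-0.006,0.0037,0,0.04],[-0.0256,-0.006,0.0037,0,0.04]]]}}

```text
clock: 2.1
tool_pos: [545.4, 401.0, 360.2]
tool_rot: [0.23, 0.973, 0.0, 0.0]
wrist_force: [0.0, 0.6, 0.3]
opening: 0.468
```

Request:
{"method": "jog_arm", "body": {"commands": [[[0,0,0,5.84,0.04],[0,0,0,5.84,0.04],[0,0,0,5.84,0.04],[0,0,0,5.84,0.04],[0,0,0,5.84,0.04],[0,0,0,5.84,0.04],[0,0,0,5.84,0.04],[0,0,0,5.84,0.04],[0,0,0,5.84,0.04],[0,0,0,5.84,0.04]]]}}

```text
clock: 2.93
tool_pos: [544.5, 402.0, 360.4]
tool_rot: [0.677, 0.736, 0.0, -0.0]
wrist_force: [0.2, 0.1, -0.6]
opening: 0.47
```

```bash
python3 - <<'E'
from plan import *; import m
show([(544,402,312,5)])
for c in("top","side"):
    p=imaging.camera(c);W=cloud(p);h=cv2.cvtColor(p["img"],cv2.COLOR_RGB2HSV);save(p,"a_"+c)
    k=(h[...,0]>20)&(h[...,0]<33)&(h[...,1]>170)&(h[...,2]>70)&(W[...,2]>100)&(np.hypot(W[...,0]-545,W[...,1]-402)<70)
    print(c,k.sum(),m.line(W[k]) if k.sum()>5 else"")
a=cv2.imread("pics/a_side.png")[60:220,170:380];cv2.imwrite("pics/a2.png",cv2.resize(a,None,fx=3,fy=3,interpolation=3))
E
```

```text
t 2.93 pos [544.5 402.  360.4] yaw 4.7 tilt 0.000 F [ 0.2  0.1 -0.6] open 0.470 j [-0.9  0.6  0.3  1.5 -0.2  1.  -0.4]
-> (544, 402, 312, 5) tool shift mm [ 0.1 -0.5 48.4] turn -0.3 | shift after turn [ 0.1 -0.5 48.4]
top 68 (array([536. , 375.7, 234.9]), array([-0.2, -0.1,  1. ]), np.float64(170.92507596030572), 68)
side 51 (array([543.9, 403.4, 163. ]), array([ 0.1, -1. ,  0. ]), np.float64(80.70011281099778), 51)
```

View pics/a2.png

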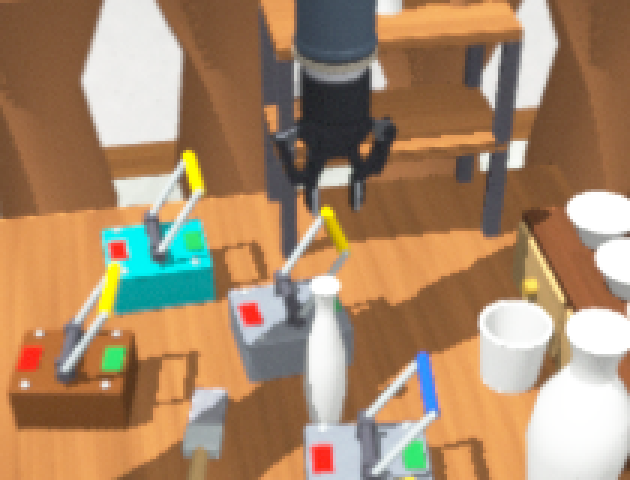

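Request:
{"method": "jog_arm", "body": {"commands": [[[0,0,0.012,0,0.04],[0,0,0.012,0,0.04],[0,0,0.012,0,0.04],[0,0,0.012,0,0.04],[0,0,0,0,0.024],[0,0,0,0,0.024],[0,0,0,0,0.024]]], "force": 20}}

```text
clock: 3.62
tool_pos: [544.7, 401.8, 312.3]
tool_rot: [0.675, 0.737, 0.0, 0.0]
wrist_force: [0.2, -0.4, 1.2]
opening: 0.28
```

Request:
{"method": "jog_arm", "body": {"commands": [[[0,-0.0086,-0.0053,0,0.024],[0,-0.009,-0.0043,0,0.024],[0,-0.0093,-0.0034,0,0.024],[0,-0.0097,-0.0025,0,0.024],[0,-0.0099,-0.0015,0,0.024],[0,-0.01,-0.0005,0,0.024],[0,-0.01,0.0005,0,0.024],[0,-0.0099,0.0015,0,0.024],[0,-0.0097,0.0025,0,0.024],[0,-0.0093,0.0034,0,0.024],[0,-0.009,0.0043,0,0.024],[0,-0.0086,0.0053,0,0.024]]]}}

```text
clock: 4.62
tool_pos: [430.9, 391.9, 311.8]
tool_rot: [0.675, 0.737, -0.0, -0.0]
wrist_force: [0.1, 0.0, -0.3]
opening: 0.279
```

```bash
cat > bar.py <<'E'
from plan import *; import m
def bar(x,y,tag,r=75,zmin=130,zmax=230):
    for c in("top","side"):
        p=imaging.camera(c);W=cloud(p);h=cv2.cvtColor(p["img"],cv2.COLOR_RGB2HSV);save(p,tag+"_"+c)
        k=(h[...,0]>20)&(h[...,0]<33)&(h[...,1]>170)&(h[...,2]>70)&(W[...,2]>zmin)&(W[...,2]<zmax)&(np.hypot(W[...,0]-x,W[...,1]-y)<r)
        print(c,k.sum(),m.line(W[k]) if k.sum()>5 else"")
E
python3 - <<'E'
from bar import *
show([]);bar(435,392,"b")
E
```

```text
t 4.62 pos [430.9 391.9 311.8] yaw 5.0 tilt 0.000 F [ 0.1  0.  -0.3] open 0.279 j [-1.   0.6  0.3  1.8 -0.2  0.8 -0.5]
top 31 (array([436.6, 366.8, 163.6]), array([ 0. , -1. ,  0.1]), np.float64(26.599357668928015), 31)
side 60 (array([432.4, 391.4, 162.9]), array([ 0.1, -1. ,  0. ]), np.float64(83.92100215561362), 60)
```

Handle reads fully off: bar at x=432, expected 432.7, contact force about zero. I lift away and go to the pot lever.

Request:
{"method": "jog_arm", "body": {"commands": [[[0,0,-0.015,0,0.03],[0,0,-0.03,0,0.05],[0,0,-0.03,0,0.05],[0,0,-0.03,0,0.05],[0,0,-0.02,0,0.05]]]}}

```text
clock: 5.13
tool_pos: [432.6, 391.8, 440.1]
tool_rot: [0.676, 0.737, 0.001, 0.0]
wrist_force: [0.3, 0.6, 0.6]
opening: 0.585
```

```bash
python3 - <<'E'
from bar import *
show([(491,-51,430,99.5)]);bar(435,392,"c")
E
```

```text
t 5.13 pos [432.6 391.8 440.1] yaw 5.0 tilt 0.003 F [0.3 0.6 0.6] open 0.585 j [-1.1  0.4  0.3  1.6 -0.2  1.1 -0.6]
-> (491, -51, 430, 99.5) tool shift mm [-446.2   19.7    9.5] turn 85.5 | shift after turn [-15.5 446.4   9.5]
top 80 (array([434.1, 385.8, 163.1]), array([-0.1,  1. ,  0. ]), np.float64(57.22842921153615), 80)
side 60 (array([431.8, 394.6, 162.6]), array([ 0.1, -1. ,  0. ]), np.float64(85.56112517075826), 60)
```

Request:
{"method": "jog_arm", "body": {"commands": [[[-0.0372,0.0016,0.0008,0,0.05],[-0.0372,0.0016,0.0008,0,0.05],[-0.0372,0.0016,0.0008,0,0.05],[-0.0372,0.0016,0.0008,0,0.05],[-0.0372,0.0016,0.0008,0,0.05],[-0.0372,0.0016,0.0008,0,0.05],[-0.0372,0.0016,0.0008,0,0.05],[-0.0372,0.0016,0.0008,0,0.05],[-0.0372,0.0016,0.0008,0,0.05],[-0.0372,0.0016,0.0008,0,0.05],[-0.0372,0.0016,0.0008,0,0.05],[-0.0372,0.0016,0.0008,0,0.05]]]}}

```text
clock: 6.23
tool_pos: [490.0, -53.0, 427.1]
tool_rot: [0.675, 0.737, -0.0, -0.0]
wrist_force: [1.7, 1.2, 0.1]
opening: 0.585
```

Request:
{"method": "jog_arm", "body": {"commands": [[[0,0,0,7.12,0.05],[0,0,0,7.12,0.05],[0,0,0,7.12,0.05],[0,0,0,7.12,0.05],[0,0,0,7.12,0.05],[0,0,0,7.12,0.05],[0,0,0,7.12,0.05],[0,0,0,7.12,0.05],[0,0,0,7.12,0.05],[0,0,0,7.12,0.05],[0,0,0,7.12,0.05],[0,0,0,7.12,0.05]]]}}

```text
clock: 7.23
tool_pos: [490.1, -51.1, 427.1]
tool_rot: [0.997, 0.08, -0.0, 0.0]
wrist_force: [-0.7, 0.1, 0.2]
opening: 0.584
```

```bash
python3 - <<'E'
from bar import *
show([(491,-51,360,99.5)]);bar(491,-51,"d",zmin=180)
E
```

```text
t 7.23 pos [490.1 -51.1 427.1] yaw -80.8 tilt 0.001 F [-0.7  0.1  0.2] open 0.584 j [-0.6  0.4  0.9  1.9 -0.3  1.  -1. ]
-> (491, -51, 360, 99.5) tool shift mm [ 0.9 -0.  67.1] turn -0.3 | shift after turn [ 0.9 -0.  67.1]
top 0 
side 166 (array([484.5, -54.7, 209.3]), array([-1. , -0.2,  0. ]), np.float64(84.11300727411049), 166)
```

Request:
{"method": "jog_arm", "body": {"commands": [[[0.0005,-0.0015,0.0115,0,0.05],[0,0,0.0115,0,0.05],[0,0,0.0115,0,0.05],[0,0,0.0115,0,0.05],[0,0,0.0115,0,0.05],[0,0,0.0105,0,0.05],[0,0,0,0,0.02]]]}}

```text
clock: 7.92
tool_pos: [489.9, -49.3, 357.9]
tool_rot: [0.996, 0.085, -0.001, -0.0]
wrist_force: [-0.4, -0.8, 0.1]
opening: 0.46
```

Request:
{"method": "jog_arm", "body": {"commands": [[[0,0,0,0,0.006],[0,0,0,0,0.006],[0,0,0,0,0.006],[0,0,0,0,0.006],[0,0,0,0,0.006],[0,0,0,0,0.006]]], "force": 20}}

```text
clock: 8.42
tool_pos: [490.5, -50.5, 360.3]
tool_rot: [0.997, 0.083, 0.001, 0.001]
wrist_force: [1.8, -6.2, -3.5]
opening: 0.15
```

```bash
python3 - <<'E'
from bar import *
show([])
f=1.1-np.arange(37)*2.3/36
d=np.c_[-120*np.diff(np.sin(f)),-120*np.diff(np.cos(f))]
for i in range(0,36,12):
    print([[0,float(round(a,1)),float(round(b,1))] for a,b in d[i:i+12]])
p=imaging.camera("side");save(p,"e_side");a=cv2.imread("pics/e_side.png")[120:360,230:460];cv2.imwrite("pics/e2.png",cv2.resize(a,None,fx=2.4,fy=2.4,interpolation=3))
E
```

```text
t 8.42 pos [490.5 -50.5 360.3] yaw -80.4 tilt 0.002 F [ 1.8 -6.2 -3.5] open 0.150 j [-0.5  0.5  0.8  2.  -0.4  0.9 -0.9]
[[0, 3.7, -6.7], [0, 4.1, -6.5], [0, 4.5, -6.2], [0, 4.9, -5.9], [0, 5.3, -5.6], [0, 5.6, -5.2], [0, 5.9, -4.8], [0, 6.2, -4.5], [0, 6.5, -4.1], [0, 6.8, -3.6], [0, 7.0, -3.2], [0, 7.2, -2.7]]
[[0, 7.3, -2.3], [0, 7.5, -1.8], [0, 7.6, -1.3], [0, 7.6, -0.8], [0, 7.7, -0.4], [0, 7.7, 0.1], [0, 7.6, 0.6], [0, 7.6, 1.1], [0, 7.5, 1.6], [0, 7.4, 2.1], [0, 7.2, 2.5], [0, 7.1, 3.0]]
[[0, 6.9, 3.4], [0, 6.6, 3.9], [0, 6.4, 4.3], [0, 6.1, 4.7], [0, 5.8, 5.1], [0, 5.4, 5.4], [0, 5.1, 5.8], [0, 4.7, 6.1], [0, 4.3, 6.4], [0, 3.9, 6.6], [0, 3.4, 6.8], [0, 3.0, 7.1]]
```

View pics/e2.png

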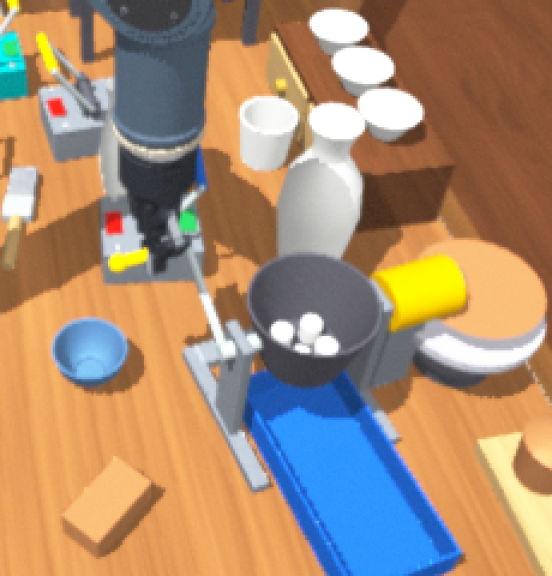

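The picture (5th viewed) shows the fingers closed on the yellow lever bar around crop (165, 250). The pot is upright with all four pieces in it, and the mill handle leans to the red side at top left. Next I tip the pot slowly along the arc.

Request:
{"method": "jog_arm", "body": {"commands": [[[0,0.0037,-0.0067,0,0.006],[0,0.0041,-0.0065,0,0.006],[0,0.0045,-0.0062,0,0.006],[0,0.0049,-0.0059,0,0.006],[0,0.0053,-0.0056,0,0.006],[0,0.0056,-0.0052,0,0.006],[0,0.0059,-0.0048,0,0.006],[0,0.0062,-0.0045,0,0.006],[0,0.0065,-0.0041,0,0.006],[0,0.0068,-0.0036,0,0.006],[0,0.007,-0.0032,0,0.006],[0,0.0072,-0.0027,0,0.006]]]}}

```text
clock: 9.47
tool_pos: [501.7, -115.5, 419.8]
tool_rot: [0.996, 0.084, 0.0, -0.002]
wrist_force: [-2.8, 6.0, 5.7]
opening: 0.155
```

```bash
python3 - <<'E'
from bar import *
show([(470.9+20,-50,360,99.5)]);bar(500,-100,"f",zmin=200,zmax=290)
E
```

```text
t 9.47 pos [ 501.7 -115.5  419.8] yaw -80.3 tilt 0.003 F [-2.8  6.   5.7] open 0.155 j [-0.4  0.4  0.8  1.9 -0.4  1.  -0.8]
-> (490.9, -50, 360, 99.5) tool shift mm [  0.3 -66.2  60. ] turn 0.2 | shift after turn [  0.1 -66.2  60. ]
top 0 
side 108 (array([ 473.6, -124.8,  268.3]), array([-1. , -0.2, -0. ]), np.float64(40.83587637677116), 108)
```

Request:
{"method": "jog_arm", "body": {"commands": [[[0,0.0073,-0.0023,0,0.006],[0,0.0075,-0.0018,0,0.006],[0,0.0076,-0.0013,0,0.006],[0,0.0076,-0.0008,0,0.006],[0,0.0077,-0.0004,0,0.006],[0,0.0077,0.0001,0,0.006],[0,0.0076,0.0006,0,0.006],[0,0.0076,0.0011,0,0.006],[0,0.0075,0.0016,0,0.006],[0,0.0074,0.0021,0,0.006],[0,0.0072,0.0025,0,0.006],[0,0.0071,0.003,0,0.006]]]}}

```text
clock: 10.57
tool_pos: [516.8, -205.6, 414.0]
tool_rot: [0.997, 0.084, 0.0, 0.0]
wrist_force: [2.3, 4.1, 0.2]
opening: 0.157
```

Request:
{"method": "jog_arm", "body": {"commands": [[[0,0.0069,0.0034,0,0.006],[0,0.0066,0.0039,0,0.006],[0,0.0064,0.0043,0,0.006],[0,0.0061,0.0047,0,0.006],[0,0.0058,0.0051,0,0.006],[0,0.0054,0.0054,0,0.006],[0,0.0051,0.0058,0,0.006],[0,0.0047,0.0061,0,0.006],[0,0.0043,0.0064,0,0.006]]]}}

```text
clock: 11.32
tool_pos: [525.2, -256.0, 368.7]
tool_rot: [0.997, 0.083, 0.0, 0.0]
wrist_force: [0.5, 3.0, 3.6]
opening: 0.154
```

Request:
{"method": "jog_arm", "body": {"commands": [[[0,0.0039,0.0066,0,0.006],[0,0.0034,0.0068,0,0.006],[0,0.002,0.0046,0,0.006],[0,0,0,0,0.006],[0,0,0,0,0.006]]]}}

```text
clock: 11.73
tool_pos: [526.7, -264.7, 350.8]
tool_rot: [0.997, 0.083, -0.0, 0.0]
wrist_force: [0.9, 1.0, -2.0]
opening: 0.154
```

```bash
python3 - <<'E'
from bar import *
show([])
p=imaging.camera("side");save(p,"g_side");a=cv2.imread("pics/g_side.png")[120:360,230:460];cv2.imwrite("pics/g2.png",cv2.resize(a,None,fx=2.4,fy=2.4,interpolation=3))
E
```

```text
t 11.73 pos [ 526.7 -264.7  350.8] yaw -80.4 tilt 0.001 F [ 0.9  1.  -2. ] open 0.154 j [-0.1  0.6  0.7  1.8 -0.5  1.  -0.5]
```

View pics/g2.png

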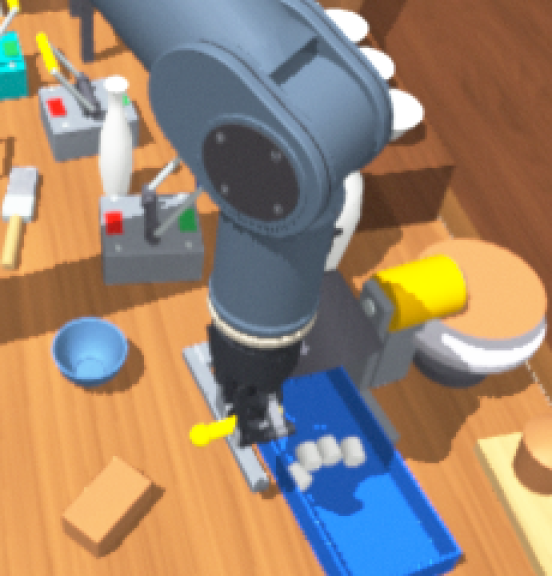

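The picture (6th viewed) shows the pot tipped over with all four white pieces in the tray, at crop (297–352, 450–475). I nudge to the stop, then swing back.

Request:
{"method": "jog_arm", "body": {"commands": [[[0,0.001,0.003,0,0.006],[0,0,0.001,0,0.006],[0,0,0,0,0.006],[0,0,0,0,0.006]]]}}

```text
clock: 12.12
tool_pos: [526.8, -265.9, 347.4]
tool_rot: [0.997, 0.083, 0.0, 0.001]
wrist_force: [0.2, -2.6, 1.5]
opening: 0.151
```

Request:
{"method": "jog_arm", "body": {"commands": [[[0,-0.003,-0.0071,0,0.006],[0,-0.0034,-0.0068,0,0.006],[0,-0.0039,-0.0066,0,0.006],[0,-0.0043,-0.0064,0,0.006],[0,-0.0047,-0.0061,0,0.006],[0,-0.0051,-0.0058,0,0.006],[0,-0.0054,-0.0054,0,0.006],[0,-0.0058,-0.0051,0,0.006],[0,-0.0061,-0.0047,0,0.006],[0,-0.0064,-0.0043,0,0.006],[0,-0.0066,-0.0039,0,0.006],[0,-0.0069,-0.0034,0,0.006]]]}}

```text
clock: 13.12
tool_pos: [516.4, -206.0, 414.9]
tool_rot: [0.997, 0.083, 0.001, 0.002]
wrist_force: [1.9, -4.6, 4.0]
opening: 0.148
```

Request:
{"method": "jog_arm", "body": {"commands": [[[0,-0.0071,-0.003,0,0.006],[0,-0.0072,-0.0025,0,0.006],[0,-0.0074,-0.0021,0,0.006],[0,-0.0075,-0.0016,0,0.006],[0,-0.0076,-0.0011,0,0.006],[0,-0.0076,-0.0006,0,0.006],[0,-0.0077,-0.0001,0,0.006],[0,-0.0077,0.0004,0,0.006],[0,-0.0076,0.0008,0,0.006],[0,-0.0076,0.0013,0,0.006],[0,-0.0075,0.0018,0,0.006],[0,-0.0073,0.0023,0,0.006]]]}}

```text
clock: 14.12
tool_pos: [501.5, -115.4, 416.9]
tool_rot: [0.996, 0.084, -0.0, -0.0]
wrist_force: [-0.5, -1.6, 5.4]
opening: 0.152
```

Request:
{"method": "jog_arm", "body": {"commands": [[[0,-0.0072,0.0027,0,0.006],[0,-0.007,0.0032,0,0.006],[0,-0.0068,0.0036,0,0.006],[0,-0.0065,0.0041,0,0.006],[0,-0.0062,0.0045,0,0.006],[0,-0.0059,0.0048,0,0.006],[0,-0.0056,0.0052,0,0.006],[0,-0.0053,0.0056,0,0.006]]]}}

```text
clock: 14.78
tool_pos: [493.1, -65.9, 383.0]
tool_rot: [0.997, 0.084, -0.0, 0.0]
wrist_force: [1.6, -2.7, 2.3]
opening: 0.154
```

```bash
python3 plan.py "(490.5,-50.5,359,99.5)"
```

```text
t 14.78 pos [493.1 -65.9 383. ] yaw -80.4 tilt 0.000 F [ 1.6 -2.7  2.3] open 0.154 j [-0.5  0.5  0.8  1.9 -0.4  0.9 -0.9]
-> (490.5, -50.5, 359, 99.5) tool shift mm [ -0.  -15.6  24. ] turn 0.1 | shift after turn [ -0.1 -15.6  24. ]
```

Request:
{"method": "jog_arm", "body": {"commands": [[[0,-0.0049,0.0059,0,0.006],[0,-0.0045,0.0062,0,0.006],[0,-0.0041,0.0065,0,0.006],[0,-0.0037,0.0067,0,0.006],[0,-0.001,0.002,0,0.006],[0,0,0,0,0.006]]]}}

```text
clock: 15.28
tool_pos: [490.7, -50.2, 357.3]
tool_rot: [0.997, 0.083, 0.002, 0.001]
wrist_force: [-1.5, -9.1, 16.5]
opening: 0.151
```

Request:
{"method": "jog_arm", "body": {"commands": [[[0,-0.001,0.002,0,0.006],[0,0,0,0,0.006],[0,0,0,0,0.006]]]}}

```text
clock: 15.53
tool_pos: [490.8, -50.0, 356.0]
tool_rot: [0.997, 0.082, 0.002, 0.002]
wrist_force: [-1.9, -10.3, 25.3]
opening: 0.152
```

```bash
python3 - <<'E'
from bar import *
show([])
bar(480,-50,"h",zmin=195)
E
```

```text
t 15.53 pos [490.8 -50.  356. ] yaw -80.6 tilt 0.006 F [ -1.9 -10.3  25.3] open 0.152 j [-0.5  0.5  0.8  2.  -0.5  0.8 -0.9]
top 0 
side 88 (array([463.2, -58.9, 209.4]), array([-1. , -0.2, -0. ]), np.float64(40.83038242440787), 88)
```

Request:
{"method": "jog_arm", "body": {"commands": [[[0,0.0005,-0.001,0,0.006],[0,0,0,0,0.04],[0,0,0,0,0.05],[0,0,0,0,0.05],[0,0,0,0,0.05],[0,0,-0.01,0,0.05],[0,0,-0.02,0,0.05],[0,0,-0.03,0,0.05],[0,0,-0.03,0,0.05]]]}}

```text
clock: 16.38
tool_pos: [489.8, -47.9, 446.4]
tool_rot: [0.997, 0.083, -0.001, 0.0]
wrist_force: [1.4, 0.0, -0.4]
opening: 0.583
```

```bash
python3 - <<'E'
from bar import *
show([(433.5,392,440,5)])
bar(480,-50,"i",zmin=195)
p=imaging.camera("side");W=cloud(p);h=cv2.cvtColor(p["img"],cv2.COLOR_RGB2HSV)
m_=(abs(W[...,2]-190)<5)&(np.hypot(W[...,0]-660,W[...,1]+125)<120)&(h[...,2]<110)
print("pot rim",m_.sum(),cv2.minEnclosingCircle(W[m_][:,:2].astype(np.float32)))
E
```

```text
t 16.38 pos [489.8 -47.9 446.4] yaw -80.4 tilt 0.002 F [ 1.4  0.  -0.4] open 0.583 j [-0.6  0.4  0.9  1.9 -0.3  1.1 -1. ]
-> (433.5, 392, 440, 5) tool shift mm [  17.6 -443.1    6.3] turn -85.4 | shift after turn [443.1 -17.7   6.3]
top 0 
side 166 (array([484.7, -54.1, 209.2]), array([-1. , -0.2,  0. ]), np.float64(83.00137155519832), 166)
pot rim 85 ((641.5396728515625, -135.18260192871094), 69.56442260742188)
```

The lever bar and pot rim are back at their initial values. Now I return to the mill isolator.

Request:
{"method": "jog_arm", "body": {"commands": [[[0.0015,-0.037,0.0005,0,0.05],[0.0015,-0.037,0.0005,0,0.05],[0.0015,-0.037,0.0005,0,0.05],[0.0015,-0.037,0.0005,0,0.05],[0.0015,-0.037,0.0005,0,0.05],[0.0015,-0.037,0.0005,0,0.05],[0.0015,-0.037,0.0005,0,0.05],[0.0015,-0.037,0.0005,0,0.05],[0.0015,-0.037,0.0005,0,0.05],[0.0015,-0.037,0.0005,0,0.05],[0.0015,-0.037,0.0005,0,0.05],[0.0015,-0.037,0.0005,0,0.05]]]}}

```text
clock: 17.53
tool_pos: [432.9, 394.7, 438.3]
tool_rot: [0.996, 0.084, -0.001, 0.0]
wrist_force: [0.8, 0.0, 0.3]
opening: 0.585
```

Request:
{"method": "jog_arm", "body": {"commands": [[[0,0,0,-7.12,0.04],[0,0,0,-7.12,0.04],[0,0,0,-7.12,0.04],[0,0,0,-7.12,0.04],[0,0,0,-7.12,0.04],[0,0,0,-7.12,0.04],[0,0,0,-7.12,0.04],[0,0,0,-7.12,0.04],[0,0,0,-7.12,0.04],[0,0,0,-7.12,0.04],[0,0,0,-7.12,0.04],[0,0,0,-7.12,0.04]]]}}

```text
clock: 18.53
tool_pos: [433.5, 392.8, 438.3]
tool_rot: [0.673, 0.74, -0.001, -0.0]
wrist_force: [0.2, -0.5, -0.1]
opening: 0.468
```

```bash
python3 - <<'E'
from bar import *
show([(432.5,392,312,5)]);bar(435,392,"j")
E
```

```text
t 18.53 pos [433.5 392.8 438.3] yaw 5.4 tilt 0.002 F [ 0.2 -0.5 -0.1] open 0.468 j [-1.1  0.4  0.4  1.6 -0.2  1.1 -0.5]
-> (432.5, 392, 312, 5) tool shift mm [ -0.6  -0.9 126.3] turn 0.4 | shift after turn [ -0.6  -0.9 126.3]
top 75 (array([434.1, 385.5, 162.4]), array([-0.1,  1. ,  0. ]), np.float64(57.59966240778535), 75)
side 59 (array([431.6, 393.4, 163.1]), array([ 0.1, -1. , -0. ]), np.float64(81.87204167651167), 59)
```

Request:
{"method": "jog_arm", "body": {"commands": [[[0,-0.001,0.03,0,0.04],[0,0,0.03,0,0.04],[0,0,0.03,0,0.04],[0,0,0.02,0,0.04],[0,0,0.01,0,0.04],[0,0,0.006,0,0.04],[0,0,0,0,0.024],[0,0,0,0,0.024],[0,0,0,0,0.024]]]}}

```text
clock: 19.38
tool_pos: [433.4, 392.9, 314.4]
tool_rot: [0.676, 0.737, 0.001, 0.0]
wrist_force: [-1.0, -1.0, 0.3]
opening: 0.277
```

Request:
{"method": "jog_arm", "body": {"commands": [[[0,0.0086,-0.0053,0,0.024],[0,0.009,-0.0043,0,0.024],[0,0.0093,-0.0034,0,0.024],[0,0.0097,-0.0025,0,0.024],[0,0.0099,-0.0015,0,0.024],[0,0.01,-0.0005,0,0.024],[0,0.01,0.0005,0,0.024],[0,0.0099,0.0015,0,0.024],[0,0.0097,0.0025,0,0.024],[0,0.0093,0.0034,0,0.024],[0,0.009,0.0043,0,0.024],[0,0.0086,0.0053,0,0.024]]]}}

```text
clock: 20.38
tool_pos: [546.5, 402.7, 312.6]
tool_rot: [0.675, 0.737, -0.0, 0.0]
wrist_force: [0.9, -0.0, 0.7]
opening: 0.285
```

Request:
{"method": "jog_arm", "body": {"commands": [[[0,0,-0.015,0,0.03],[0,0,-0.03,0,0.04],[0,0,-0.03,0,0.04],[0,0,-0.03,0,0.04],[0,0,-0.02,0,0.04],[0.03,0,0,0,0.04],[0.035,0,0,0,0.04],[0.035,0,0,0,0.04],[0.035,0,0,0,0.04],[0,0,0,0,0.04]]]}}

```text
clock: 21.22
tool_pos: [530.2, 545.2, 435.5]
tool_rot: [0.672, 0.74, -0.0, -0.002]
wrist_force: [-1.4, 1.0, -1.0]
opening: 0.472
```

```bash
python3 - <<'E'
from bar import *
show([]);bar(545,402,"k")
a=cv2.imread("pics/k_top.png")[90:310,90:480];b=cv2.imread("pics/k_side.png")[110:380,170:470]
cv2.imwrite("pics/k2.png",cv2.resize(a,None,fx=2,fy=2,interpolation=3));cv2.imwrite("pics/k3.png",cv2.resize(b,None,fx=2.2,fy=2.2,interpolation=3))
E
```

```text
t 21.22 pos [530.2 545.2 435.5] yaw 5.5 tilt 0.005 F [-1.4  1.  -1. ] open 0.472 j [-1.   0.7  0.4  1.1 -0.3  1.3 -0.6]
top 127 (array([544.9, 404.5, 161.7]), array([-0.1,  1. ,  0. ]), np.float64(80.44128418404928), 127)
side 54 (array([543.7, 401.1, 162.9]), array([ 0.1, -1. , -0. ]), np.float64(82.06894606391526), 54)
```

View pics/k2.png

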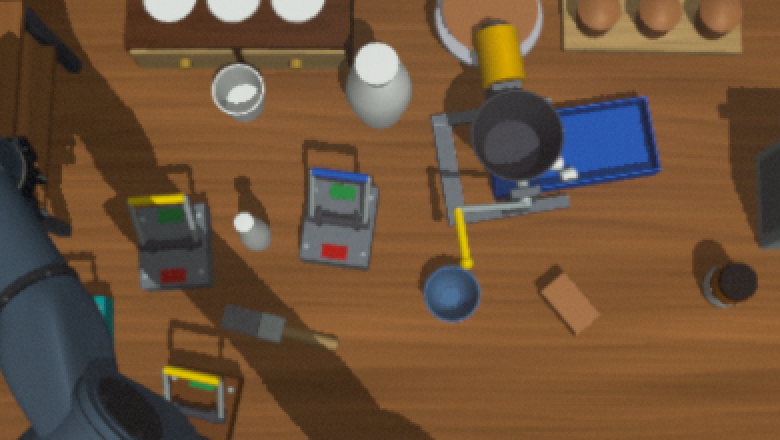

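View pics/k3.png

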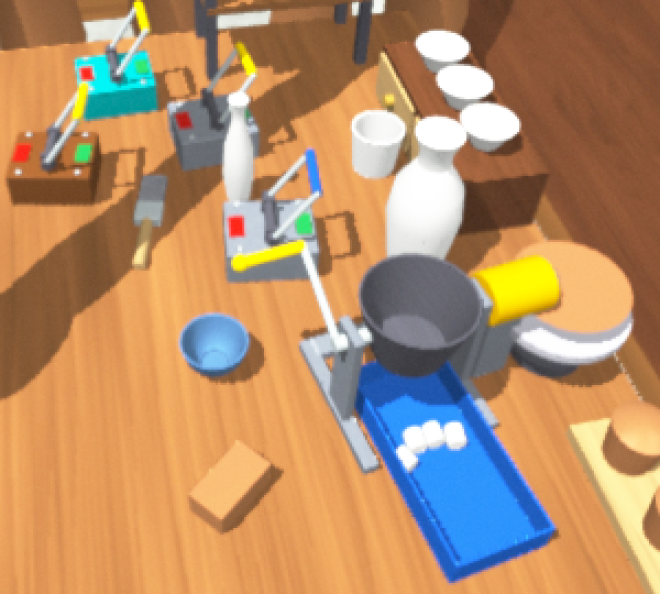

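The last two views (8 viewed in all) show an empty, upright pot. The four pieces are in the tray at side-crop (405–455, 435–460). The mill handle is on, the kiln handle is untouched, and everything else is in place.

```bash
python3 -c "
from plant import workorder; print(workorder.job_done())"
```

```text
the job is handed in; nothing more can be done
None
```

The job is done and handed in at about 21 s on the robot's clock, well inside the 72 s limit. The hand-in gives no verdict.

I switched the mill isolator off, tipped the pot to its stop by the yellow lever, swung it back upright against its stop, and switched the isolator on again.

- **Isolator:** off put its bar at x ≈ 432 mm, as expected. On again, the bar is within 2 mm of where it started.
- **Pot:** empty, with the lever bar and rim back within about 1 mm of their starting values.
- **Pieces:** all four are in the tray in the last side picture. The top picture shows only part of them because the pot hides the rest.
- **Other items:** the kiln handle, vases, bowl, brush and the rest look unmoved in the pictures. I did not measure them.
- **Forces:** the highest wrist force I read was about 27 N, while pressing the pot against its upright stop. The arm ended clear of everything.

No check failed. The top camera could not see the lever bar while the arm was above it, so the final lever reading comes from the side camera alone.

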